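# Hook the grinding-point insert into its case and snap it shut

## Robot

A 6-joint arm with a two-finger parallel gripper is mounted at the origin on the work surface. World frame = base frame: x ahead of the robot, y to its left, z up, the work surface at z = 0. Lengths are in m, angles in rad, forces in N, time in s.
With the tool pointing down it reaches from about 0.3 to 0.875 m from the base axis. Payload 6.4 kg.
Tool frame: the origin (TCP) lies midway between the tips of the shut fingers; the grasp point (between the pads) lies 19 mm behind it; z points along the fingers, y is the direction in which the jaws open and shut (so a half turn about z gives the same grasp; the last joint's range is limited). The gripper opens to 85 mm and grips with 20 to 120 N. Pads are 22 mm wide; open, the fingers measure 114 mm over their backs; the gripper's body (76 mm by 85 mm) begins 54 mm behind the grasp point. The pads swing forward as they close: fully open they stand 13 mm farther back than shut.
Start: joints at [-1.33, 0.181, 1.607, -0, 1.354, -0.206], TCP at [0.248, -0.519, 0.231] pointing down, gripper open.
Joint ranges: [-2.99, 2.99], [-0.89, 2.07], [0.3, 2.58], [-1.14, 4.28], [0, 2.63], [-3.12, 3.12]. Speed limits (rad/s): [2.57, 2.57, 3.01, 3.14, 3.14, 3.14].

## Interface

Orientations are given as a unit quaternion [w, x, y, z].
In Python, from bench import ctrl gives the robot as it stands.
- The arm moves only by the tool apply_moves, never from a script. Its argument "plan" is a list of rows, each an object with "translation": the shift along the tool's x, y, z in m, a list of three; "angular": the turn, a rotation vector about the tool's x, y, z in rad, a list of three; "hand": the finger opening in m, from 0 to 0.0854. In form: [{"translation": [x, y, z], "angular": [rx, ry, rz], "hand": hand}, ...]. A call has 1 to 10 rows; each row shifts and turns the commanded pose from where the row before left it, along the tool's axes as they then stand; what a row does not reach is not made up. A row lasts 1/8 s, in which the tool goes at most 62.5 mm and 10.7 degrees, less where a joint would pass 70% of its speed; a pose out of reach is approached as far as the arm can. A call with a gripper value outside its range is refused whole. The fingers move at their own pace and stop on an object; the grip force is fixed at half the most. Time passes only in rows, so rows that do not move let the fingers close. It gives the time, the measured TCP pose, the force and the opening at its end, in the units of the state.
- ctrl.get_obs(): the state, without advancing time (a new reading comes with each control period).
- ctrl.camera(name): name is "scene" or "top" or "wrist"; returns a dict with "img" (420x560x3 uint8, red, green, blue), "K" (3x3 intrinsics, pixels), "eye" and "orientation" of the camera in the world. Camera axes: x right, y up, looking along -z (the intrinsics and any distortion apply to the point x, -y, -z); pixel columns grow to the right and rows downward; lengths in m; the calibration is good to about 2 mm. A picture is of the moment at which its call begins. There is no depth.
- ctrl.hand_in(): hands the job in, once; it reports no verdict.
The state is a dict: "time_s": time; "q": joint angles; "dq": joint speeds; "joint_efforts": joint torques, N m; "eef_pos": TCP position; "eef_rot": TCP orientation; "wrist_force": force on the tool from outside, world axes, zero at the start; "torque": the same for the moment, N m; "opening": opening from 0.0 (shut) to 1.0 (fully open).
Only numpy, scipy, OpenCV 4.12 (cv2) and the standard library are available. Lean on these libraries where they do the work, as an engineer would, in place of code of your own. Each camera call takes 0.05 s, during which the arm holds its last target.

## Task

Put the white insert plate with its grinding points back into the blue case without forcing it: with the plate tilted, hook its front edge under the case's lip by feel, then swing the other end down and press it until the plate lies flat on the case floor and the sprung steel catch has snapped back over its edge. Leave the mug, the mouse and the stapler where they are.

Things in the scene. Friction and masses are not known exactly. Their poses are not given: they have to be found in the camera images.
- insert_grip (a point): In the grip rib (40 long, 14 wide in y, from the plate's top to 42 mm above it; pinch it across y) in the middle of the loose white insert: a plate 190 x 130 x 8 mm (x, y, z), 0.3 to 0.6 kg. Point on the plate's centre lines, 34 mm above its underside. x runs from the nose edge (goes under the lip) to the tail edge, z up. Starts flat on the desk, nose towards the robot.
- insert_nose (a point): Middle of the plate's nose edge, half-way up its 8 mm thickness, 95 mm from the centre towards -x. Axes as insert_grip. Rows of small grinding points, up to 21 mm above the plate, stand along y at x = -70, -53, -36 and +36 mm from the centre, each taking 7 mm either side; the plate is bare between x = -29 and +29 mm beside the rib.
- insert_tail (a point): Middle of the plate's tail edge, half-way up its 8 mm thickness, 95 mm from the centre towards +x. Axes as insert_grip.
- insert_press (a point): Where to press: on the plate's top face, 72 mm from its centre towards the tail. The plate is bare from x = 43 mm to the tail edge at 95 mm. Axes as insert_grip.
- base: Aluminium base bar on the desk, 264 x 90 x 10 mm, fixed; origin: centre of its underside; x from the lip end to the catch end of the case on it, z up. The blue plastic case (214 x 156 mm, 27 mm walls, floor top 18 mm above the desk) is clamped on it, square and centred in y, but its centre lies anywhere from x = -12 to 12 mm: not reported, find it by touch or sight.
- catch (a joint): Sprung steel catch, 50 mm wide, mid tail wall of the case; tip 90.5 mm from the case's centre, underside 9.5 mm above its floor. 0 = forward (also when snapped home), to 0.009 m as it is pushed back along x. A ramp rises from its tip to 24 mm above the floor: the tail pressed down on it pushes it back about 3 mm until it snaps over the plate. Takes 10 to 25 N; the plate's weight does not do it.
- base_lip (a point): Point fixed on the base: where the lower edge of the case's lip would be were the case centred (the true lip lies up to 12 mm either way along x). The aluminium lip overhangs the case's nose end: its edge is 83 mm from the case's centre, 14 mm in from the nose wall, 13 mm above the case floor (31 mm above the desk); it is 6.5 mm thick. Axes as the base.
- base_floor (a point): Point on the case floor above the base's origin, 18 mm above the desk. From the case's true centre the inner faces lie at y = -68 and 68 mm (3 mm to spare each side), nose wall x = -97, tail wall x = 96 mm. The plate goes in only nose first under the lip, tilted tail-up by 0.25 rad or less; with its nose at the nose wall the tail swings clear of the tail wall onto the catch. Axes as the base.
- mug: Bystander: white mug, 80 mm wide, 95 mm high; origin under its centre. Leave alone.
- mouse: Bystander: black computer mouse, 105 x 60 x 32 mm, on its pad; origin under its centre. Leave alone.
- stapler: Bystander: black stapler, 150 x 38 x 45 mm; origin under its centre. Leave alone.
Not all that is in view belongs to the job. Leave any black look-alike of the part that bears insert_grip alone.

How it is judged:
By the outcome, as a careful person would: the job done as asked, in the order asked, and still so for the second after the job is handed in, with the robot touching nothing.
It also fails if it takes over 45 s, if anything falls off the work surface, if the arm or the gripper's body presses on something with over 40 N, if the wrist force passes 120 N, or if a joint passes its speed limit or range.

## Working session

There is one attempt and no reset: what is moved stays moved. The work goes in short steps, Python scripts to look and compute and a tool call to move; the robot and the scene stay as the last step left them, time stands still between calls to the robot, and variables do not carry over. Pictures are saved under pics/ and viewed, and the job is handed in when it is done.

Besides the shell and the picture viewer there is one more tool, called as name([rows], argument=value, ...), one row to a line, values as JSON. apply_moves: Moves the arm, as the interface text tells. Its arguments: {"type":"object","properties":{"plan":{"type":"array","items":{"type":"object","properties":{"translation":{"type":"array","items":{"type":"number"}},"angular":{"type":"array","items":{"type":"number"}},"hand":{"type":"number"}}}}},"required":["plan"]}

```bash
ls; mkdir -p pics
cat > h.py <<'E'
import numpy as np, cv2, pickle
from bench import ctrl
from scipy.spatial.transform import Rotation as R
def rot(q): return R.from_quat([q[1],q[2],q[3],q[0]])
def snap(n,f):
    c=ctrl.camera(n); cv2.imwrite('pics/'+f+'.png',c['img'][:,:,::-1]); pickle.dump({k:c[k] for k in c},open('pics/'+f+'.pkl','wb')); return c
def load(f): return pickle.load(open('pics/'+f+'.pkl','rb'))
def proj(c,P):
    P=np.atleast_2d(P); p=rot(c['orientation']).inv().apply(P-np.array(c['eye'])); K=np.array(c['K'])
    return np.c_[K[0,2]+K[0,0]*p[:,0]/-p[:,2], K[1,2]+K[1,1]*(-p[:,1])/-p[:,2]]
def unproj(c,uv,z):
    K=np.array(c['K']); uv=np.atleast_2d(uv).astype(float)
    d=np.c_[(uv[:,0]-K[0,2])/K[0,0],-(uv[:,1]-K[1,2])/K[1,1],-np.ones(len(uv))]
    d=rot(c['orientation']).apply(d); e=np.array(c['eye']); t=(z-e[2])/d[:,2]; return e+d*t[:,None]
E
python3 - <<'E'
from h import *
for n in ['scene','top','wrist']:
    c=snap(n,n+'0'); print(n,{k:c[k] for k in c if k!='img'})
print(ctrl.get_obs())
E
```

```text
pics
scene {'K': array([[498.86674131,   0.        , 276.06699675],
       [  0.        , 498.86674131, 206.56007694],
       [  0.        ,   0.        ,   1.        ]]), 'eye': array([ 1.05257061, -0.83389594,  1.16918162]), 'orientation': array([0.89610595, 0.33630317, 0.10668852, 0.26928028])}
top {'K': array([[500.70343278,   0.        , 285.64042163],
       [  0.        , 500.70343278, 203.48644925],
       [  0.        ,   0.        ,   1.        ]]), 'eye': array([ 0.37650609, -0.02718409,  1.56118577]), 'orientation': array([-0.69668794, -0.03588691,  0.02398041,  0.7160747 ])}
wrist {'K': array([[312.32122419,   0.        , 275.53616417],
       [  0.        , 312.32122419, 207.43206107],
       [  0.        ,   0.        ,   1.        ]]), 'eye': array([ 0.32538155, -0.48257173,  0.37291891]), 'orientation': array([ 0.83449244, -0.13995619,  0.08919241, -0.52543254])}
{'time_s': 0.15, 'q': array([-1.33033303e+00,  1.81414048e-01,  1.60779494e+00,  1.25049661e-05,
        1.35376498e+00, -2.06316607e-01]), 'dq': array([-3.58393154e-04, -4.12632858e-03, -2.49480172e-03,  8.81565600e-04,
        3.02879960e-06, -8.82040679e-04]), 'joint_efforts': array([ 1.91559928e-03, -4.45258248e+01, -3.51692247e+01, -1.02507518e-04,
        5.79480300e-03, -9.47632373e-08]), 'eef_pos': array([ 0.24834441, -0.5181345 ,  0.2305585 ]), 'eef_rot': array([-6.90659570e-04,  9.75152122e-01,  2.21535238e-01, -5.68724982e-06]), 'wrist_force': array([ 0.17562209, -0.41908029, -0.23915537]), 'torque': array([-0.02009828,  0.01389873, -0.09861685]), 'opening': 1.0006848008173963}
```

View pics/scene0.png

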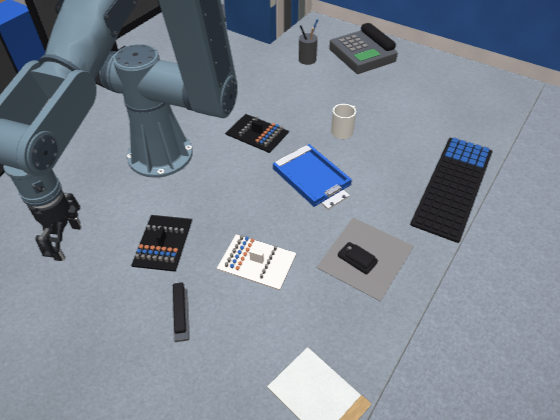

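View pics/top0.png

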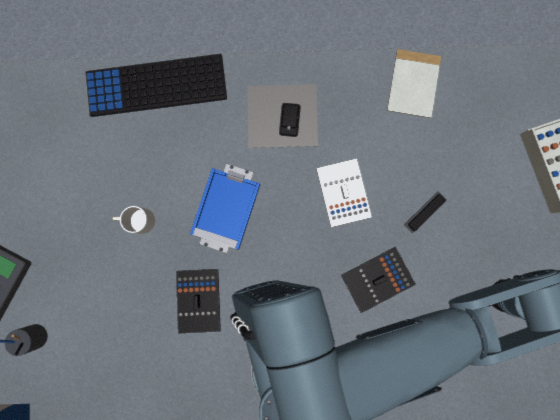

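View pics/wrist0.png

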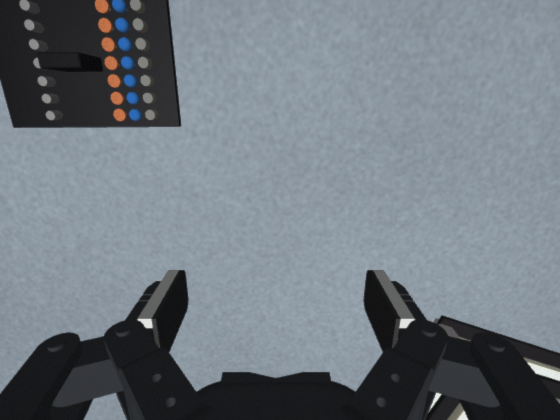

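The white plate is at top (345,192) and scene (257,260). Two black look-alikes sit at top (199,300) and (379,279), and the paper pad is at (414,85). The white plate fits the description: it has a rib and three rows on one side. I'll confirm it in an enlarged crop.

Run:
```python
from h import *
a=load('top0')['img'][140:260,180:390,::-1]
b=load('scene0')['img'][130:300,205:365,::-1]
a=cv2.resize(a,None,fx=3.8,fy=3.8,interpolation=cv2.INTER_CUBIC); cv2.imwrite('pics/ctop.png',a)
b=cv2.resize(b,None,fx=3.5,fy=3.5,interpolation=cv2.INTER_CUBIC); cv2.imwrite('pics/cscene.png',b)
```

```text
(no output)
```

View pics/ctop.png

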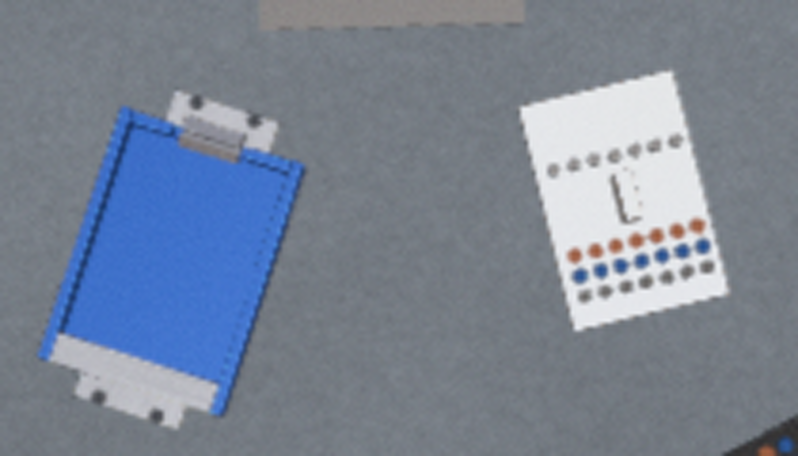

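View pics/cscene.png

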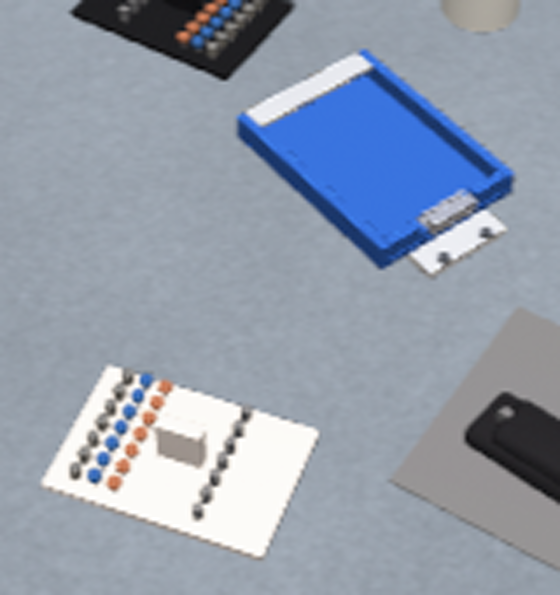

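Confirmed: the white plate is at crop (625,200), with its three-row end (nose) facing the robot. The blue case is at crop (170,260), with its lip at the robot end and its catch at the far end. Next I'll fit both poses from the top and scene cameras.

```bash
cat > fit.py <<'E'
from h import *
from scipy.optimize import least_squares
def fit(obs,pts,x0):
    # obs list of (cam, uv array, idx)
    pts=np.array(pts,float)
    def world(p):
        c,s=np.cos(p[2]),np.sin(p[2]); return np.c_[p[0]+c*pts[:,0]-s*pts[:,1],p[1]+s*pts[:,0]+c*pts[:,1],pts[:,2]]
    f=lambda p:np.concatenate([(proj(c,world(p)[i])-uv).ravel() for c,uv,i in obs])
    r=least_squares(f,x0,loss='soft_l1'); return r.x,r.fun.reshape(-1,2)
E
python3 - <<'E'
from fit import *
T=load('top0');S=load('scene0')
tc=lambda a:np.array(a)/3.8+[180,140]-.37
sc=lambda a:np.array(a)/3.5+[205,130]-.36
# plate: nose+y(left), nose-y, tail-y, tail+y
P=[(-.095,.065,.008),(-.095,-.065,.008),(.095,-.065,.008),(.095,.065,.008)]
pt=tc([(577,330),(728,294),(674,71),(522,105)]); ps=sc([(110,365),(41,486),(265,557),(319,432)])
i=[0,1,2,3]
for o in ([(T,pt,i)],[(S,ps,i)],[(T,pt,i),(S,ps,i)]): print('plate',*fit(o,P,[.4,-.1,0]))
C=[(-.107,.078,.037),(-.107,-.078,.037),(.107,-.078,.037),(.107,.078,.037)]
ct=tc([(40,357),(222,414),(303,163),(122,107)]); cs=sc([(362,50),(240,118),(382,242),(512,175)])
for o in ([(T,ct,i)],[(S,cs,i)],[(T,ct,i),(S,cs,i)]): print('case',*fit(o,C,[.4,.15,-.3]))
print(unproj(T,[[133,219],[427,211]],0.05),unproj(T,[[290,118]],0.02))
E
```

```text
plate [ 0.53914479 -0.1857686   0.20048287] [[-0.5656688   0.08446776]
 [ 0.58432033  0.0726928 ]
 [ 0.22318482 -0.30444733]
 [-0.23797051  0.12689875]]
plate [ 0.54396161 -0.18953124  0.21711374] [[-0.34112809  0.20070425]
 [ 0.25568966 -0.17082043]
 [-0.34239231  0.34818275]
 [ 0.43885054 -0.41582081]]
plate [ 0.54131745 -0.18728537  0.20820199] [[ 0.16927075 -0.52716275]
 [ 1.23701625 -0.85300031]
 [ 0.41504289 -1.1052124 ]
 [ 0.03427913 -0.36630082]
 [-0.30657215 -0.83819496]
 [-0.04458219 -1.45555544]
 [-1.01386165 -0.52457008]
 [ 0.16373907 -1.07547138]]
case [ 0.4978749   0.18317227 -0.33110581] [[-0.41910271  0.12303935]
 [ 0.26225305  0.52070354]
 [ 0.33669638 -0.21450213]
 [-0.1935546  -0.42888123]]
case [ 0.50065612  0.17672556 -0.33548254] [[ 0.3912639  -0.42862507]
 [-1.53921592 -0.37284198]
 [-0.05038079  2.74104479]
 [ 0.61108696 -0.49368759]]
case [ 0.49802055  0.18220263 -0.33253095] [[-0.13864651  0.01677091]
 [ 0.52104237  0.48395316]
 [ 0.6873872  -0.22165036]
 [ 0.17754459 -0.50435777]
 [ 0.44846108 -1.60865932]
 [-1.30656604 -1.56748509]
 [ 0.25546256  1.26912639]
 [ 0.71113621 -1.93439746]]
[[ 0.47094414  0.46146926  0.05      ]
 [ 0.47045451 -0.42825175  0.05      ]] [[ 0.77612482 -0.02379399  0.02      ]]
```

```bash
cat > mv.py <<'E'
from h import *
def Rt(yaw,pitch=0,roll=0):
    # tool axes for plate frame with yaw, tail-up tilt 'pitch'; tool x=plate x, z=-plate z
    return R.from_euler('z',yaw)*R.from_euler('y',-pitch)*R.from_euler('x',roll)*R.from_euler('x',np.pi)
def delta(p0,R0,p1,R1):
    return R0.inv().apply(np.array(p1)-p0), (R0.inv()*R1).as_rotvec()
def rows(p1,R1,n=1,p0=None,R0=None):
    o=ctrl.get_obs()
    if p0 is None: p0=np.array(o['eef_pos']); R0=rot(o['eef_rot'])
    # n equal world-straight steps
    rv=(R0.inv()*R1).as_rotvec(); Ra=R0
    for k in range(n):
        Rb=R0*R.from_rotvec(rv*(k+1)/n)
        t=Ra.inv().apply((np.array(p1)-p0)/n); a=(Ra.inv()*Rb).as_rotvec()
        print(np.round(t,4).tolist(),np.round(a,4).tolist()); Ra=Rb
E
python3 - <<'E'
from mv import *
print(Rt(.447).as_matrix().round(2), rot(ctrl.get_obs()['eef_rot']).as_matrix().round(2))
rows([.5,-.2,.25],Rt(.2),9)
E
```

```text
[[ 0.9   0.43  0.  ]
 [ 0.43 -0.9  -0.  ]
 [ 0.    0.   -1.  ]] [[ 0.9   0.43 -0.  ]
 [ 0.43 -0.9   0.  ]
 [ 0.   -0.   -1.  ]]
[0.0405, -0.0198, -0.0021] [-0.0002, -0.0, 0.0274]
[0.0399, -0.0209, -0.0021] [-0.0002, -0.0, 0.0274]
[0.0393, -0.022, -0.0021] [-0.0002, -0.0, 0.0274]
[0.0387, -0.0231, -0.0021] [-0.0002, -0.0, 0.0274]
[0.0381, -0.0241, -0.0021] [-0.0002, -0.0, 0.0274]
[0.0374, -0.0251, -0.0021] [-0.0002, -0.0, 0.0274]
[0.0367, -0.0262, -0.0021] [-0.0002, -0.0, 0.0274]
[0.036, -0.0272, -0.0022] [-0.0002, -0.0, 0.0274]
[0.0352, -0.0281, -0.0022] [-0.0002, -0.0, 0.0274]
```

apply_moves([
  {"translation": [0.0405,-0.02,-0.002],"angular": [0,0,0.0274],"hand": 0.0854},
  {"translation": [0.04,-0.021,-0.002],"angular": [0,0,0.0274],"hand": 0.0854},
  {"translation": [0.039,-0.022,-0.002],"angular": [0,0,0.0274],"hand": 0.0854},
  {"translation": [0.0385,-0.023,-0.002],"angular": [0,0,0.0274],"hand": 0.0854},
  {"translation": [0.038,-0.024,-0.002],"angular": [0,0,0.0274],"hand": 0.0854},
  {"translation": [0.0375,-0.025,-0.002],"angular": [0,0,0.0274],"hand": 0.0854},
  {"translation": [0.0365,-0.026,-0.002],"angular": [0,0,0.0274],"hand": 0.0854},
  {"translation": [0.036,-0.027,-0.002],"angular": [0,0,0.0274],"hand": 0.0854},
  {"translation": [0.035,-0.028,-0.002],"angular": [0,0,0.0274],"hand": 0.0854},
  {"translation": [0,0,0],"angular": [0,0,0],"hand": 0.0854},
])

```text
time_s: 1.4
eef_pos: [0.5006, -0.1987, 0.2492]
eef_rot: [-0.0, 0.995, 0.102, 0.0]
wrist_force: [-0.4, -0.0, -1.2]
opening: 1.004
```

Run:
```python
from mv import *
snap('wrist','w1')
o=ctrl.get_obs();print(o['eef_pos'],o['wrist_force'],o['time_s'])
rows([.42,.18,.29],Rt(-.33),9)
```

```text
[ 0.49970269 -0.1999927   0.24901976] [-0.06241124  0.03189047  0.29124501] 1.45
[-0.0002, -0.0431, -0.0045] [-0.0, 0.0001, 0.0593]
[-0.0027, -0.0431, -0.0045] [-0.0, 0.0001, 0.0593]
[-0.0053, -0.0428, -0.0045] [-0.0, 0.0001, 0.0593]
[-0.0078, -0.0424, -0.0045] [-0.0, 0.0001, 0.0593]
[-0.0103, -0.0419, -0.0045] [-0.0, 0.0001, 0.0593]
[-0.0127, -0.0412, -0.0045] [-0.0, 0.0001, 0.0593]
[-0.0152, -0.0404, -0.0045] [-0.0, 0.0001, 0.0593]
[-0.0175, -0.0394, -0.0045] [-0.0, 0.0001, 0.0593]
[-0.0198, -0.0383, -0.0046] [-0.0, 0.0001, 0.0593]
```

View pics/w1.png

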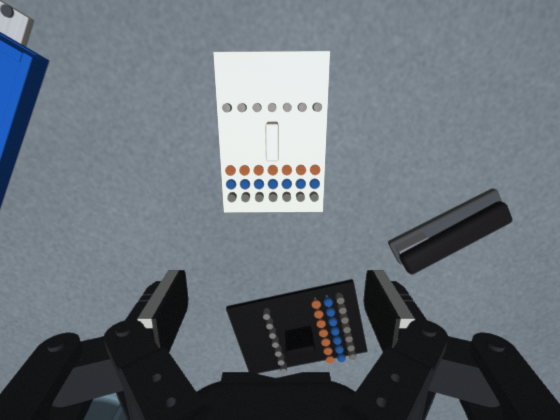

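The wrist view shows the whole plate, with corners at about (224,212), (323,211), (329,51) and (214,52), and the rib at (272,141). Next is the case.

apply_moves([
  {"translation": [0,-0.043,-0.0045],"angular": [0,0,0.0593],"hand": 0.0854},
  {"translation": [-0.0027,-0.043,-0.0045],"angular": [0,0,0.0593],"hand": 0.0854},
  {"translation": [-0.0053,-0.043,-0.0045],"angular": [0,0,0.0593],"hand": 0.0854},
  {"translation": [-0.0078,-0.0425,-0.0045],"angular": [0,0,0.0593],"hand": 0.0854},
  {"translation": [-0.0103,-0.042,-0.0045],"angular": [0,0,0.0593],"hand": 0.0854},
  {"translation": [-0.0127,-0.041,-0.0045],"angular": [0,0,0.0593],"hand": 0.0854},
  {"translation": [-0.0152,-0.0405,-0.0045],"angular": [0,0,0.0593],"hand": 0.0854},
  {"translation": [-0.0175,-0.0395,-0.0045],"angular": [0,0,0.0593],"hand": 0.0854},
  {"translation": [-0.02,-0.038,-0.0045],"angular": [0,0,0.0593],"hand": 0.0854},
  {"translation": [0,0,0],"angular": [0,0,0],"hand": 0.0854},
])

```text
time_s: 2.7
eef_pos: [0.4203, 0.18, 0.29]
eef_rot: [-0.0, 0.986, -0.165, 0.0]
wrist_force: [1.0, -0.9, 0.5]
opening: 1.0
```

Run:
```python
from mv import *
c=snap('wrist','w2')
o=ctrl.get_obs();print(o['eef_pos'],o['wrist_force'],o['time_s'])
a=load('w1')['img'][30:230,190:350,::-1]; cv2.imwrite('pics/w1c.png',cv2.resize(a,None,fx=3,fy=3,interpolation=cv2.INTER_CUBIC))
```

```text
[0.42056815 0.17886783 0.28970178] [-0.43503437 -1.01102386 -1.1761776 ] 2.75
```

View pics/w2.png

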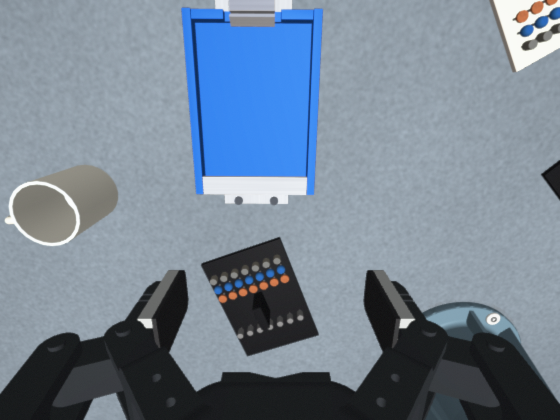

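View pics/w1c.png

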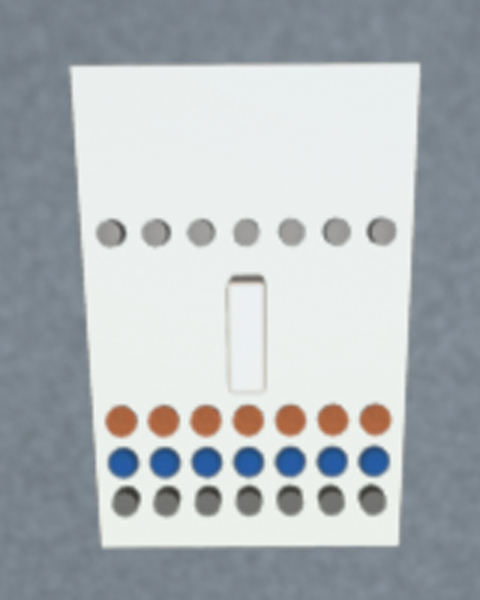

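Run:
```python
from mv import *
a=load('w2')['img'][0:210,170:340,::-1]; cv2.imwrite('pics/w2c.png',cv2.resize(a,None,fx=2.85,fy=2.85,interpolation=cv2.INTER_CUBIC))
```

```text
(no output)
```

View pics/w2c.png

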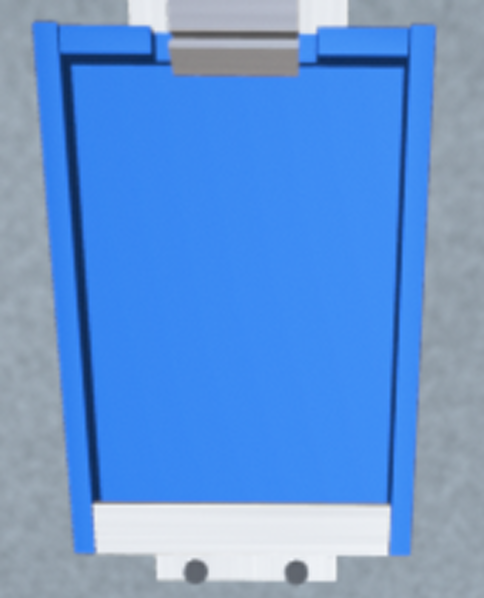

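Run:
```python
from fit import *
W=load('w2');T=load('top0');W1=load('w1')
wc=lambda a:np.array(a)/2.85+[170,0]-.33
tc=lambda a:np.array(a)/3.8+[180,140]-.37
uv=wc([(76,554),(411,555),(436,25),(33,24),(93,504),(391,503)])
for z in(.037,.045):
  C=[(-.107,.078,z),(-.107,-.078,z),(.107,-.078,z),(.107,.078,z),(-.083,.068,z),(-.083,-.068,z)]
  print(z,*fit([(W,uv,list(range(6)))],C,[.5,.18,-.33]))
  ct=tc([(40,357),(222,414),(303,163),(122,107)])
  x,r=fit([(W,uv,list(range(6))),(T,ct,[0,1,2,3])],C,[.5,.18,-.33]);print('both',x,abs(r).max())
P=[(-.095,.065,.008),(-.095,-.065,.008),(.095,-.065,.008),(.095,.065,.008)]
P+=[(-.02,.007,.05),(-.02,-.007,.05)]
pu=np.array([(102,547),(399,546),(420,63),(70,66),(229,391),(265,391)])/3+[190,30]-.33
print('plate',*fit([(W1,pu,list(range(6)))],P,[.54,-.187,.2]))
```

```text
0.037 [ 0.49810204  0.18093786 -0.33533554] [[-0.27068845  0.31549175]
 [ 0.25590511  0.46718484]
 [ 0.21514643 -0.43410844]
 [-0.61151068 -0.76461444]
 [ 0.01823512  0.14103607]
 [ 0.38901628  0.94388003]]
both [ 0.49807415  0.18115303 -0.33464783] 1.0822450323400972
0.045 [ 0.49894344  0.18021475 -0.3341765 ] [[-1.40657561  1.39848786]
 [ 1.42087048  1.4260954 ]
 [ 1.59941123 -3.70023605]
 [-2.57955856 -3.85280837]
 [-1.03873546  0.88527007]
 [ 1.4173821   1.57581991]]
both [ 0.49817045  0.18090891 -0.3325842 ] 3.014036466811689
plate [ 0.54005592 -0.1872195   0.2116302 ] [[-0.34002181  0.19621258]
 [ 0.17027239 -0.14219427]
 [ 0.40019087 -0.65339694]
 [-0.34526901 -0.662779  ]
 [-0.30931975  0.8465729 ]
 [ 0.40979504  0.75392393]]
```

Run:
```python
from mv import *
rows([.5403,-.187,.13],Rt(.211),10)
```

```text
[0.0232, 0.0307, 0.016] [0.0001, -0.0, -0.0542]
[0.0215, 0.0319, 0.016] [0.0001, -0.0, -0.0542]
[0.0198, 0.033, 0.016] [0.0001, -0.0, -0.0542]
[0.0179, 0.0341, 0.016] [0.0001, -0.0, -0.0542]
[0.0161, 0.035, 0.016] [0.0001, -0.0, -0.0542]
[0.0142, 0.0358, 0.016] [0.0001, -0.0, -0.0542]
[0.0122, 0.0365, 0.016] [0.0001, -0.0, -0.0542]
[0.0102, 0.0371, 0.016] [0.0001, -0.0, -0.0542]
[0.0082, 0.0376, 0.016] [0.0001, -0.0, -0.0542]
[0.0061, 0.038, 0.016] [0.0001, -0.0, -0.0542]
```

apply_moves([
  {"translation": [0.0232,0.0307,0.016],"angular": [0,0,-0.0542],"hand": 0.0854},
  {"translation": [0.0215,0.032,0.016],"angular": [0,0,-0.0542],"hand": 0.0854},
  {"translation": [0.02,0.033,0.016],"angular": [0,0,-0.0542],"hand": 0.0854},
  {"translation": [0.018,0.034,0.016],"angular": [0,0,-0.0542],"hand": 0.0854},
  {"translation": [0.016,0.035,0.016],"angular": [0,0,-0.0542],"hand": 0.0854},
  {"translation": [0.014,0.036,0.016],"angular": [0,0,-0.0542],"hand": 0.0854},
  {"translation": [0.012,0.0365,0.016],"angular": [0,0,-0.0542],"hand": 0.0854},
  {"translation": [0.0102,0.037,0.016],"angular": [0,0,-0.0542],"hand": 0.0854},
  {"translation": [0.0082,0.0375,0.016],"angular": [0,0,-0.0542],"hand": 0.0854},
  {"translation": [0.006,0.038,0.016],"angular": [0,0,-0.0542],"hand": 0.0854},
])

```text
time_s: 4.0
eef_pos: [0.5384, -0.1906, 0.1288]
eef_rot: [0.0, 0.995, 0.104, -0.0]
wrist_force: [-0.1, 0.3, 0.8]
opening: 0.998
```

Run:
```python
from mv import *
c=snap('wrist','w3')
o=ctrl.get_obs();print(o['eef_pos'],o['eef_rot'],o['time_s'],o['wrist_force'])
rows([.5403,-.187,.015],Rt(.211),4)
```

```text
[ 0.53851245 -0.19457873  0.12694972] [ 8.05038611e-04  9.94579905e-01  1.03967938e-01 -9.12408865e-04] 4.05 [-2.28713161 -3.39619977  0.01388553]
[0.0009, -0.0018, 0.028] [0.0004, 0.0005, -0.0007]
[0.0009, -0.0018, 0.028] [0.0004, 0.0005, -0.0007]
[0.0009, -0.0018, 0.028] [0.0004, 0.0005, -0.0007]
[0.0008, -0.0018, 0.028] [0.0004, 0.0005, -0.0007]
```

View pics/w3.png

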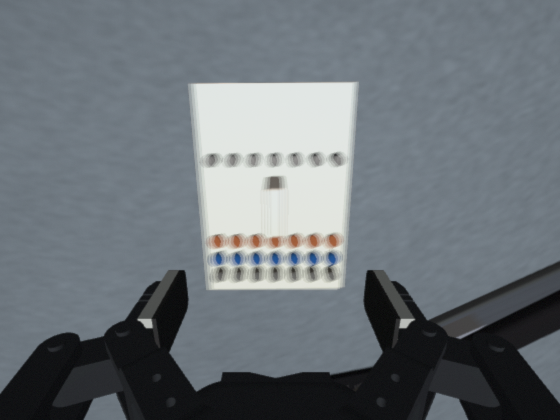

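The arm was still settling, so the image is motion-blurred. The plate looks centred between the fingers. I'll settle, descend partway and re-check.

apply_moves([
  {"translation": [0,0,0.025],"angular": [0,0,0],"hand": 0.0854},
  {"translation": [0,0,0.025],"angular": [0,0,0],"hand": 0.0854},
  {"translation": [0,0,0],"angular": [0,0,0],"hand": 0.0854},
  {"translation": [0,0,0],"angular": [0,0,0],"hand": 0.0854},
])

```text
time_s: 4.55
eef_pos: [0.5393, -0.1883, 0.0805]
eef_rot: [0.0, 0.995, 0.104, 0.0]
wrist_force: [0.3, -0.3, 0.6]
opening: 0.998
```

Run:
```python
from mv import *
c=snap('wrist','w4')
o=ctrl.get_obs();print(o['eef_pos'],o['eef_rot'],o['time_s'],o['wrist_force'])
rows([.5403,-.187,.015],Rt(.211),3)
```

```text
[ 0.53972448 -0.18821519  0.08099289] [5.95475444e-04 9.94606002e-01 1.03721421e-01 6.42639093e-04] 4.6 [-0.2928234  -0.55583823  0.32684065]
[0.0002, -0.0004, 0.022] [0.0004, -0.0004, -0.0011]
[0.0003, -0.0004, 0.022] [0.0004, -0.0004, -0.0011]
[0.0003, -0.0004, 0.022] [0.0004, -0.0004, -0.0011]
```

View pics/w4.png

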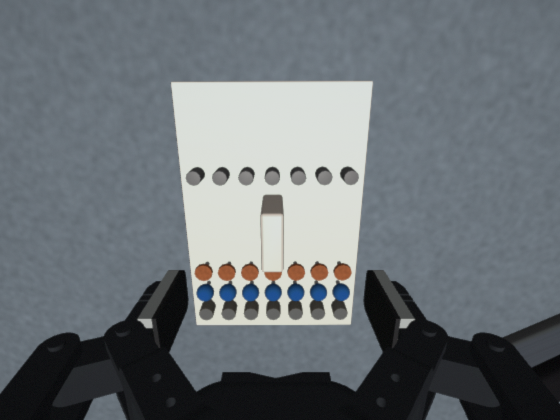

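The plate is sharp now, with corners (196,326), (350,325), (373,81) and (171,82). I'll refit it.

Run:
```python
from fit import *
from mv import *
W=load('w4')
P=[(-.095,.065,.008),(-.095,-.065,.008),(.095,-.065,.008),(.095,.065,.008)]
P+=[(.02,.007,.05),(.02,-.007,.05)]
pu=np.array([(196,326),(350,325),(373,81),(171,82),(262.5,213.5),(283,213.5)])
x,r=fit([(W,pu,list(range(6)))],P,[.54,-.187,.2]);print(x,r)
x,r=fit([(W,pu[:4],list(range(4)))],P,[.54,-.187,.2]);print(x,r)
rows([x[0],x[1],.015],Rt(x[2]),3)
```

```text
[ 0.54000371 -0.186994    0.20987838] [[-0.18522049 -0.45209423]
 [ 0.92396762  0.18149569]
 [ 0.65718555 -0.12842736]
 [-0.78965947 -0.56921462]
 [-2.38071203  0.60842508]
 [ 0.82707627  0.54824609]]
[ 0.53975897 -0.1869407   0.21002316] [[-0.26737648 -0.21908503]
 [ 0.79738434  0.39623135]
 [ 0.43995017  0.24107283]
 [-0.93044063 -0.16834121]]
[0.0001, -0.0004, 0.022] [0.0004, -0.0004, -0.0007]
[0.0001, -0.0004, 0.022] [0.0004, -0.0004, -0.0007]
[0.0001, -0.0004, 0.022] [0.0004, -0.0004, -0.0007]
```

apply_moves([
  {"translation": [0,-0.0004,0.022],"angular": [0,0,0],"hand": 0.0854},
  {"translation": [0,-0.0004,0.022],"angular": [0,0,0],"hand": 0.0854},
  {"translation": [0,-0.0004,0.0215],"angular": [0,0,0],"hand": 0.0854},
  {"translation": [0,0,0],"angular": [0,0,0],"hand": 0.05},
  {"translation": [0,0,0],"angular": [0,0,0],"hand": 0.02},
  {"translation": [0,0,0],"angular": [0,0,0],"hand": 0.0},
  {"translation": [0,0,0],"angular": [0,0,0],"hand": 0.0},
  {"translation": [0,0,0],"angular": [0,0,0],"hand": 0.0},
  {"translation": [0,0,0],"angular": [0,0,0],"hand": 0.0},
])

```text
time_s: 5.72
eef_pos: [0.5398, -0.1861, 0.0154]
eef_rot: [0.0, 0.995, 0.104, 0.001]
wrist_force: [-0.5, 1.6, 7.2]
opening: 0.15
```

Run:
```python
from mv import *
c=snap('wrist','w5')
o=ctrl.get_obs();print(o['eef_pos'],o['eef_rot'],o['time_s'],o['wrist_force'],o['opening'])
```

```text
[ 0.53975392 -0.18607531  0.0154202 ] [2.92554923e-04 9.94565828e-01 1.04107546e-01 5.89614129e-04] 5.775 [-1.20029821  2.02079668  6.17029075] 0.15097093273429757
```

View pics/w5.png

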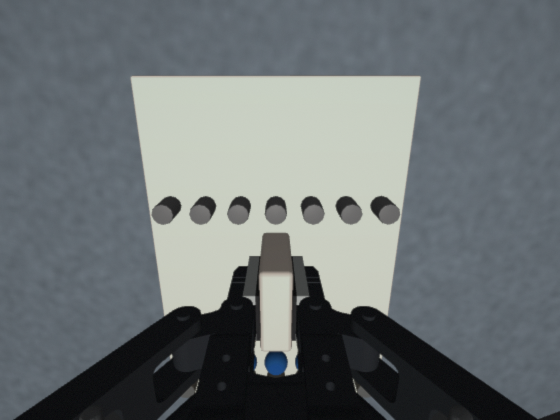

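The rib is held (opening 0.15, about 13 mm). The tail edge runs from (132,76) to (419,76). I'll work out the plate-to-tool offset, then lift.

Run:
```python
from mv import *
c=load('w5'); o=ctrl.get_obs(); Rm=rot(o['eef_rot'])
q=unproj(c,[[132,76],[419,76],[276,76]],.008)
print(Rm.inv().apply(q-o['eef_pos'])*1000, Rm.as_matrix().round(3))
rows([.5398,-.187,.115],Rt(.21,0),3)
```

```text
[[ 94.82609046 -62.68103763   7.4814713 ]
 [ 94.80417591  64.59943337   7.57114115]
 [ 94.81509719   1.16825242   7.5264535 ]] [[ 0.978  0.207  0.001]
 [ 0.207 -0.978 -0.   ]
 [ 0.001  0.001 -1.   ]]
[-0.0, 0.0003, -0.0332] [0.0002, -0.0004, -0.0005]
[-0.0, 0.0003, -0.0332] [0.0002, -0.0004, -0.0005]
[-0.0, 0.0003, -0.0332] [0.0002, -0.0004, -0.0005]
```

apply_moves([
  {"translation": [0,0,-0.025],"angular": [0,0,0],"hand": 0},
  {"translation": [0,0,-0.035],"angular": [0,0,0],"hand": 0},
  {"translation": [0,0,-0.04],"angular": [0,0,0],"hand": 0},
  {"translation": [0,0,0],"angular": [0,0,0],"hand": 0},
  {"translation": [0,0,0],"angular": [0,0,0],"hand": 0},
])

```text
time_s: 6.4
eef_pos: [0.5378, -0.1852, 0.1124]
eef_rot: [-0.001, 0.995, 0.104, -0.001]
wrist_force: [-0.9, 0.0, -5.8]
opening: 0.157
```

Run:
```python
from mv import *
c=snap('wrist','w6'); c=snap('scene','s6')
o=ctrl.get_obs();print(o['eef_pos'],o['eef_rot'],o['time_s'],o['wrist_force'],o['torque'],o['opening'])
```

```text
[ 0.53739505 -0.18497051  0.11164865] [-0.00139115  0.99457067  0.10403723 -0.00187284] 6.5 [ 0.8117577   0.28348523 -5.54213521] [-0.00546685 -0.00964043 -0.0438344 ] 0.1556578025293253
```

View pics/w6.png

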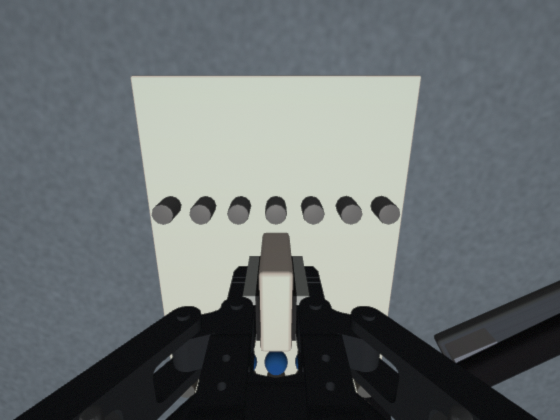

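View pics/s6.png

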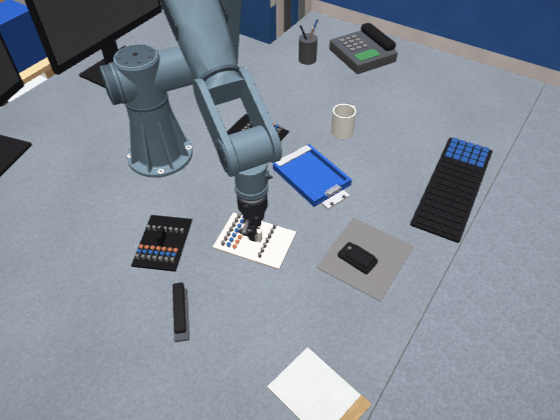

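The plate was lifted without slipping and sits where it did in the grip. I'll carry it to a hover over the case, tilted 0.2.

```bash
cat > case.py <<'E'
from mv import *
CC=np.array([.4981,.1812]); YAW=-.334; H=.0154
def tgt(xn,zn,th,yn=0,cc=CC,yaw=YAW):
    x=xn+.095*np.cos(th)-H*np.sin(th); z=.018+zn+.095*np.sin(th)+H*np.cos(th)
    c,s=np.cos(yaw),np.sin(yaw)
    return np.array([cc[0]+c*x-s*yn,cc[1]+s*x+c*yn,z]),Rt(yaw,th)
def state(th=None):
    o=ctrl.get_obs(); p=np.array(o['eef_pos']); Rm=rot(o['eef_rot']); Rp=Rm*R.from_euler('x',np.pi)
    cf=R.from_euler('z',-YAW)
    for n,v in (('nose',[-.095,0,-H]),('tail',[.095,0,-H]),('tcp',[0,0,0])):
        w=p+Rp.apply(v)-[*CC,.018]; print(n,(cf.apply(w)*1000).round(1),end=' ')
    e=(cf*Rp).as_euler('ZYX'); print('yaw %.4f tilt %.4f roll %.4f'%(e[0],-e[1],e[2]))
    print('t',o['time_s'],'F case',cf.apply(o['wrist_force']).round(1),'T',np.round(cf.apply(o['torque']),2),'open',round(o['opening'],3))
E
python3 - <<'E'
from case import *
o=ctrl.get_obs()
p,Rr=tgt(-.070,.06,.2); print(p)
rows(p+[0,0,.03],Rt(YAW,.2),9)
E
```

```text
[0.517039   0.17462816 0.11196661]
[0.006, -0.0396, -0.0033] [-0.0063, 0.0221, 0.06]
[0.0037, -0.0398, -0.0034] [-0.0063, 0.0221, 0.06]
[0.0014, -0.04, -0.0036] [-0.0063, 0.0221, 0.06]
[-0.0009, -0.04, -0.0038] [-0.0063, 0.0221, 0.06]
[-0.0032, -0.0398, -0.0041] [-0.0063, 0.0221, 0.06]
[-0.0055, -0.0395, -0.0045] [-0.0063, 0.0221, 0.06]
[-0.0078, -0.0391, -0.0049] [-0.0063, 0.0221, 0.06]
[-0.01, -0.0385, -0.0053] [-0.0063, 0.0221, 0.06]
[-0.0121, -0.0378, -0.0058] [-0.0063, 0.0221, 0.06]
```

apply_moves([
  {"translation": [0.006,-0.0396,-0.0033],"angular": [-0.0063,0.0221,0.06],"hand": 0},
  {"translation": [0.0037,-0.0398,-0.0034],"angular": [-0.0063,0.0221,0.06],"hand": 0},
  {"translation": [0.0014,-0.04,-0.0036],"angular": [-0.0063,0.0221,0.06],"hand": 0},
  {"translation": [-0.0009,-0.04,-0.0038],"angular": [-0.0063,0.0221,0.06],"hand": 0},
  {"translation": [-0.0032,-0.0398,-0.0041],"angular": [-0.0063,0.0221,0.06],"hand": 0},
  {"translation": [-0.0055,-0.0395,-0.0045],"angular": [-0.0063,0.0221,0.06],"hand": 0},
  {"translation": [-0.0078,-0.0391,-0.0049],"angular": [-0.0063,0.0221,0.06],"hand": 0},
  {"translation": [-0.01,-0.0385,-0.0053],"angular": [-0.0063,0.0221,0.06],"hand": 0},
  {"translation": [-0.0121,-0.0378,-0.0058],"angular": [-0.0063,0.0221,0.06],"hand": 0},
  {"translation": [0,0,0],"angular": [0,0,0],"hand": 0},
])

```text
time_s: 7.75
eef_pos: [0.5165, 0.1762, 0.1417]
eef_rot: [0.018, 0.981, -0.163, 0.099]
wrist_force: [-0.0, -0.3, -5.8]
opening: 0.157
```

Run:
```python
from case import *
state()
ctrl.camera('wrist')
snap('scene','s7'); state()
rows(*tgt(-.071,.02,.2),3)
```

```text
nose [-71.    0.9  89.7] tail [115.2   1.8 127.6] tcp [ 19.    1.3 123.7] yaw 0.0047 tilt 0.2011 roll -0.0023
t 7.75 F case [ 0.1 -0.3 -5.8] T [0.   0.27 0.02] open 0.157
nose [-69.6  -1.1  89.8] tail [116.6  -0.5 127.8] tcp [ 20.4  -0.8 123.9] yaw 0.0030 tilt 0.2013 roll -0.0033
t 7.85 F case [ 0.9 -0.8 -5.6] T [ 0.07  0.29 -0.03] open 0.158
[-0.0051, -0.0003, 0.0227] [0.0009, -0.0004, 0.001]
[-0.0051, -0.0003, 0.0227] [0.0009, -0.0004, 0.001]
[-0.0051, -0.0003, 0.0227] [0.0009, -0.0004, 0.001]
```

View pics/s7.png

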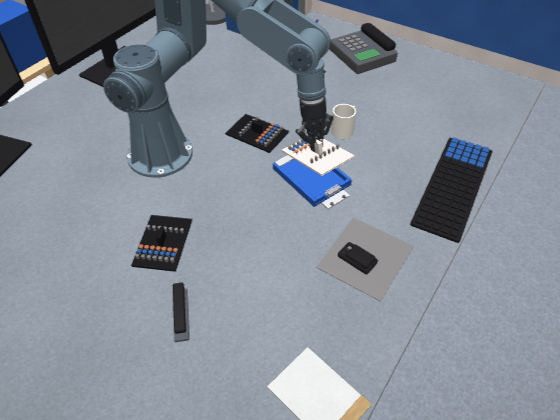

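apply_moves([
  {"translation": [-0.005,0,0.0227],"angular": [0,0,0.001],"hand": 0},
  {"translation": [-0.005,0,0.0227],"angular": [0,0,0.001],"hand": 0},
  {"translation": [-0.005,0,0.0227],"angular": [0,0,0.001],"hand": 0},
  {"translation": [0,0,0],"angular": [0,0,0],"hand": 0},
  {"translation": [0,0,0],"angular": [0,0,0],"hand": 0},
])

```text
time_s: 8.48
eef_pos: [0.5181, 0.173, 0.0742]
eef_rot: [0.018, 0.981, -0.167, 0.101]
wrist_force: [0.5, -0.1, -4.5]
opening: 0.155
```

Run:
```python
from case import *
snap('scene','s8'); state()
c=load('s8')['img'][90:250,220:400,::-1]; cv2.imwrite('pics/s8c.png',cv2.resize(c,None,fx=3.7,fy=3.7,interpolation=cv2.INTER_CUBIC))
snap('top','t8'); state()
c=load('t8')['img'][130:280,130:310,::-1]; cv2.imwrite('pics/t8c.png',cv2.resize(c,None,fx=4,fy=4,interpolation=cv2.INTER_CUBIC))
rows(*tgt(-.072,.0,.2),3)
```

```text
nose [-68.   -0.6  22.3] tail [118.   -1.1  61.1] tcp [21.8 -0.8 56.8] yaw -0.0027 tilt 0.2056 roll -0.0006
t 8.525 F case [ 0.3 -0.7 -5.7] T [-0.    0.23 -0.01] open 0.155
nose [-67.9  -0.3  22.5] tail [118.1  -0.8  61.4] tcp [21.9 -0.5 57.1] yaw -0.0027 tilt 0.2061 roll -0.0002
t 8.575 F case [-0.6 -0.1 -5.1] T [0.03 0.27 0.01] open 0.154
[-0.0028, -0.0002, 0.0073] [0.0002, -0.002, -0.0009]
[-0.0028, -0.0002, 0.0073] [0.0002, -0.002, -0.0009]
[-0.0028, -0.0002, 0.0073] [0.0002, -0.002, -0.0009]
```

View pics/s8c.png

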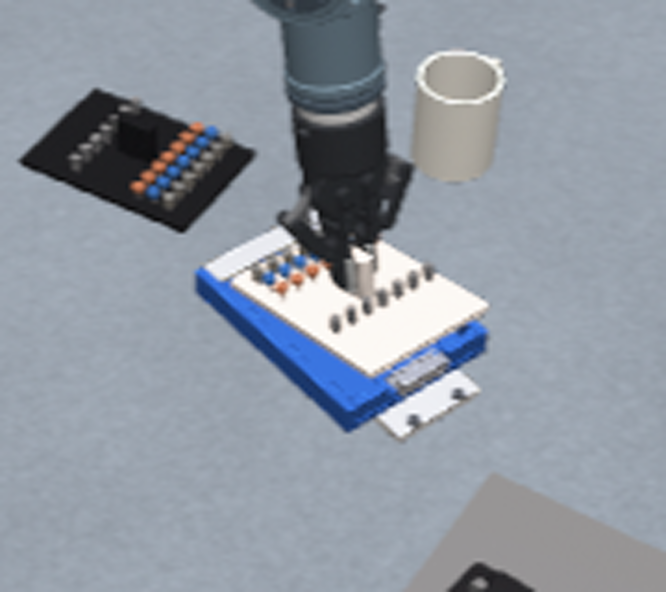

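View pics/t8c.png

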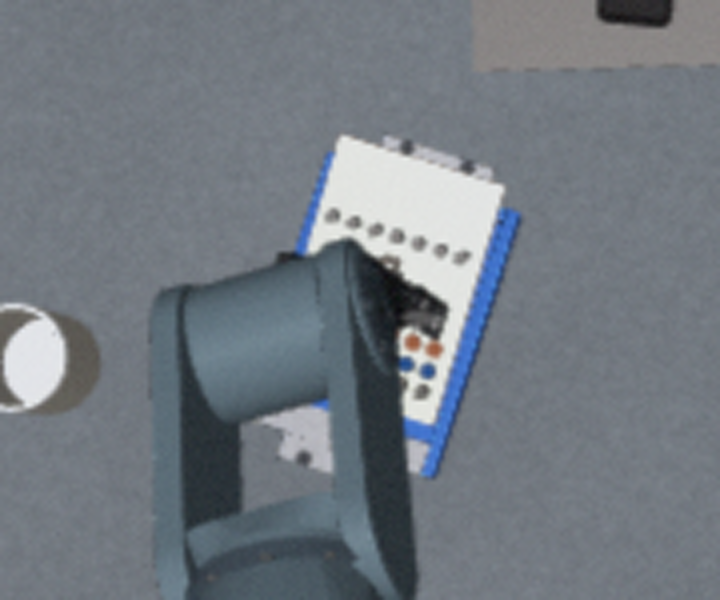

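The plate is over the case, tilted, with its nose short of the lip. I'll check the sideways fit by projecting the model corners against the top picture: tail corners (341,135) and (504,186), nose corner (434,424), case corner (437,476).

Run:
```python
from case import *
T=load('t8'); o=ctrl.get_obs(); p=np.array(o['eef_pos']); Rp=rot(o['eef_rot'])*R.from_euler('x',np.pi)
W=p+Rp.apply([[.095,.065,.008-H],[.095,-.065,.008-H],[-.095,-.065,.008-H]])
c=lambda uv:(uv-[130,130]+.375)*4
print(c(proj(T,W)))
cf=R.from_euler('z',YAW)
C=cf.apply([[-.107,-.078,.037],[.107,-.078,.037],[.107,.078,.037]])+[*CC,0]
print(c(proj(T,C)))
```

```text
[[341.19286713 133.16857302]
 [506.74696677 185.50349882]
 [434.49128029 425.42049554]]
[[436.86115634 477.68673271]
 [523.16875336 210.77439571]
 [330.68681236 150.41395801]]
```

Prediction and picture agree to about 0.6 px. I'll descend to just above the floor.

apply_moves([
  {"translation": [-0.0025,-0.0002,0.0075],"angular": [0,-0.001,0.002],"hand": 0},
  {"translation": [-0.0025,-0.0002,0.0075],"angular": [0,-0.001,0],"hand": 0},
  {"translation": [-0.001,0,0.003],"angular": [0,0,0],"hand": 0},
  {"translation": [0,0,0],"angular": [0,0,0],"hand": 0},
  {"translation": [0,0,0],"angular": [0,0,0],"hand": 0},
])

```text
time_s: 9.2
eef_pos: [0.5158, 0.175, 0.0552]
eef_rot: [0.017, 0.981, -0.167, 0.1]
wrist_force: [0.9, -0.3, -5.5]
opening: 0.155
```

Run:
```python
from case import *
state()
rows(*tgt(-.072,.0,.2),1)
```

```text
nose [-71.2   0.4   3. ] tail [114.9  -0.4  41.2] tcp [18.7 -0.  37.2] yaw -0.0043 tilt 0.2026 roll -0.0002
t 9.2 F case [ 1.  -0.  -5.5] T [0.01 0.27 0.03] open 0.155
[-0.0013, -0.0, 0.003] [0.0011, -0.0026, -0.0042]
```

apply_moves([
  {"translation": [-0.0002,0,0.001],"angular": [0,0,0.002],"hand": 0},
  {"translation": [-0.0002,0,0.001],"angular": [0,0,0.002],"hand": 0},
  {"translation": [-0.0002,0,0.001],"angular": [0,0,0],"hand": 0},
  {"translation": [0,0,0],"angular": [0,0,0],"hand": 0},
])

```text
time_s: 9.7
eef_pos: [0.5157, 0.175, 0.052]
eef_rot: [0.017, 0.98, -0.169, 0.1]
wrist_force: [0.2, -0.1, -4.8]
opening: 0.156
```

Run:
```python
from case import *
state()
```

```text
nose [-71.3   0.7  -0.2] tail [114.8  -0.9  38. ] tcp [18.7 -0.1 34. ] yaw -0.0084 tilt 0.2024 roll 0.0005
t 9.7 F case [ 0.2 -0.1 -4.8] T [0.02 0.31 0.01] open 0.156
```

apply_moves([
  {"translation": [-0.0001,0,0.0005],"angular": [0,0,-0.004],"hand": 0},
  {"translation": [-0.0001,0,0.0005],"angular": [0,0,-0.004],"hand": 0},
  {"translation": [0,0,0.0005],"angular": [0,0,0],"hand": 0},
  {"translation": [0,0,0],"angular": [0,0,0],"hand": 0},
])

```text
time_s: 10.2
eef_pos: [0.5164, 0.1751, 0.0511]
eef_rot: [0.017, 0.981, -0.166, 0.1]
wrist_force: [0.9, 0.6, 0.5]
opening: 0.156
```

Run:
```python
from case import *
state()
```

```text
nose [-70.6   0.2  -1.2] tail [115.5   0.2  37.2] tcp [19.3  0.2 33.1] yaw -0.0004 tilt 0.2036 roll -0.0004
t 10.2 F case [0.7 0.9 0.5] T [ 0.24  0.5  -0.07] open 0.156
```

The nose touched the floor: Fz rose by about 5.5 N at a reading of −1.2 mm. I'll ease off slightly and slide under the lip.

apply_moves([
  {"translation": [0.0002,0,-0.001],"angular": [0,0,0],"hand": 0},
  {"translation": [-0.0039,0,-0.0008],"angular": [0,0,0],"hand": 0},
  {"translation": [-0.0039,0,-0.0008],"angular": [0,0,0],"hand": 0},
  {"translation": [-0.0039,0,-0.0008],"angular": [0,0,0],"hand": 0},
  {"translation": [-0.0029,0,-0.0006],"angular": [0,0,0],"hand": 0},
  {"translation": [0,0,0],"angular": [0,0,0],"hand": 0},
])

```text
time_s: 10.95
eef_pos: [0.5009, 0.18, 0.0512]
eef_rot: [0.017, 0.981, -0.166, 0.099]
wrist_force: [-0.5, 0.5, -3.3]
opening: 0.152
```

Run:
```python
from case import *
state()
```

```text
nose [-87.   -0.3  -0.9] tail [99.2 -0.3 37.1] tcp [ 3.  -0.3 33.2] yaw -0.0001 tilt 0.2012 roll -0.0016
t 10.95 F case [-0.6  0.3 -3.3] T [ 0.17  0.45 -0.01] open 0.152
```

```bash
cat >> case.py <<'E'
def rel(a,b,n):
    p0,R0=tgt(*a); p1,R1=tgt(*b); rows(p1,R1,n,p0,R0)
E
python3 - <<'E'
from case import *
rel((-.087,-.0009,.2),(-.091,-.0005,.165),3)
E
```

```text
[-0.0011, 0.0, 0.0007] [-0.0, -0.0117, -0.0]
[-0.0011, 0.0, 0.0007] [0.0, -0.0117, 0.0]
[-0.0011, 0.0, 0.0007] [0.0, -0.0117, -0.0]
```

apply_moves([
  {"translation": [-0.0011,0,0.0007],"angular": [0,-0.0117,0],"hand": 0},
  {"translation": [-0.0011,0,0.0007],"angular": [0,-0.0117,0],"hand": 0},
  {"translation": [-0.0011,0,0.0007],"angular": [0,-0.0117,0],"hand": 0},
  {"translation": [0,0,0],"angular": [0,0,0],"hand": 0},
])

```text
time_s: 11.45
eef_pos: [0.4987, 0.1806, 0.0484]
eef_rot: [0.015, 0.983, -0.166, 0.082]
wrist_force: [0.2, -0.4, -5.9]
opening: 0.152
```

Run:
```python
from case import *
state()
rel((-.091,-.0005,.165),(-.093,-.0005,.165),1)
```

```text
nose [-90.4  -0.4  -0.5] tail [97.  -0.5 30.9] tcp [ 0.8 -0.4 30.4] yaw -0.0006 tilt 0.1662 roll -0.0016
t 11.45 F case [ 0.3 -0.3 -5.9] T [ 0.06  0.18 -0.02] open 0.152
[-0.002, 0.0, -0.0003] [0.0, 0.0, 0.0]
```

apply_moves([
  {"translation": [-0.0015,0,-0.0002],"angular": [0,0,0],"hand": 0},
  {"translation": [-0.0015,0,-0.0002],"angular": [0,0,0],"hand": 0},
  {"translation": [-0.0015,0,-0.0002],"angular": [0,0,0],"hand": 0},
  {"translation": [0,0,0],"angular": [0,0,0],"hand": 0},
])

```text
time_s: 11.95
eef_pos: [0.4945, 0.1823, 0.0486]
eef_rot: [0.014, 0.983, -0.166, 0.082]
wrist_force: [0.0, -0.0, -5.0]
opening: 0.155
```

Run:
```python
from case import *
state()
```

```text
nose [-94.9  -0.1  -0.4] tail [92.4 -0.2 31.2] tcp [-3.8 -0.1 30.6] yaw -0.0001 tilt 0.1671 roll -0.0012
t 11.95 F case [ 0. -0. -5.] T [ 0.01  0.22 -0.03] open 0.155
```

apply_moves([
  {"translation": [-0.001,0,-0.0002],"angular": [0,0,0],"hand": 0},
  {"translation": [-0.001,0,-0.0002],"angular": [0,0,0],"hand": 0},
  {"translation": [-0.001,0,-0.0002],"angular": [0,0,0],"hand": 0},
  {"translation": [-0.001,0,-0.0002],"angular": [0,0,0],"hand": 0},
  {"translation": [0,0,0],"angular": [0,0,0],"hand": 0},
])

```text
time_s: 12.58
eef_pos: [0.4932, 0.1829, 0.0498]
eef_rot: [0.014, 0.982, -0.166, 0.085]
wrist_force: [6.8, -5.2, -7.3]
opening: 0.155
```

Run:
```python
from case import *
state()
```

```text
nose [-96.2  -0.    0.4] tail [91.  -0.1 32.9] tcp [-5.2 -0.  31.8] yaw -0.0002 tilt 0.1720 roll -0.0004
t 12.575 F case [ 8.2 -2.7 -7.3] T [-0.59 -1.47 -0.14] open 0.155
```

The nose is against the wall: 8 N along +x at a reading of −96.2 mm, against −97 expected, so the nose is fully under the lip. I'll swing the tail down in steps while keeping a light push.

Run:
```python
from case import *
rel((-.0989,-.0006,.165),(-.0978,-.0006,.12),3)
```

```text
[0.0006, -0.0, 0.0015] [-0.0, -0.015, 0.0]
[0.0006, -0.0, 0.0015] [0.0, -0.015, -0.0]
[0.0006, -0.0, 0.0015] [-0.0, -0.015, 0.0]
```

apply_moves([
  {"translation": [0.0006,0,0.0015],"angular": [0,-0.015,0],"hand": 0},
  {"translation": [0.0006,0,0.0015],"angular": [0,-0.015,0],"hand": 0},
  {"translation": [0.0006,0,0.0015],"angular": [0,-0.015,0],"hand": 0},
  {"translation": [0,0,0],"angular": [0,0,0],"hand": 0},
])

```text
time_s: 13.08
eef_pos: [0.4943, 0.1824, 0.045]
eef_rot: [0.011, 0.984, -0.166, 0.061]
wrist_force: [4.6, -3.0, -5.6]
opening: 0.156
```

Run:
```python
from case import *
state()
rel((-.0978,-.0006,.12),(-.0975,-.0006,.09),3)
```

```text
nose [-96.3  -0.   -0. ] tail [92.2 -0.2 23.5] tcp [-4.  -0.1 27. ] yaw -0.0008 tilt 0.1240 roll -0.0007
t 13.075 F case [ 5.3 -1.4 -5.6] T [-0.33 -0.9  -0.1 ] open 0.156
[0.0002, 0.0, 0.001] [-0.0, -0.01, 0.0]
[0.0002, 0.0, 0.001] [0.0, -0.01, -0.0]
[0.0003, 0.0, 0.001] [0.0, -0.01, -0.0]
```

apply_moves([
  {"translation": [0.0002,0,0.001],"angular": [0,-0.01,0],"hand": 0},
  {"translation": [0.0002,0,0.001],"angular": [0,-0.01,0],"hand": 0},
  {"translation": [0.0003,0,0.001],"angular": [0,-0.01,0],"hand": 0},
  {"translation": [0,0,0],"angular": [0,0,0],"hand": 0},
])

```text
time_s: 13.58
eef_pos: [0.4949, 0.1822, 0.042]
eef_rot: [0.008, 0.985, -0.166, 0.046]
wrist_force: [4.2, -3.7, -4.5]
opening: 0.155
```

Run:
```python
from case import *
state()
snap('scene','s9')
c=load('s9')['img'][90:250,220:400,::-1]; cv2.imwrite('pics/s9c.png',cv2.resize(c,None,fx=3.7,fy=3.7,interpolation=cv2.INTER_CUBIC))
```

```text
nose [-96.5  -0.   -0.2] tail [92.6 -0.1 17.6] tcp [-3.4 -0.1 24. ] yaw -0.0006 tilt 0.0937 roll -0.0009
t 13.575 F case [ 5.2 -2.1 -4.5] T [-0.39 -0.73 -0.03] open 0.155
```

View pics/s9c.png

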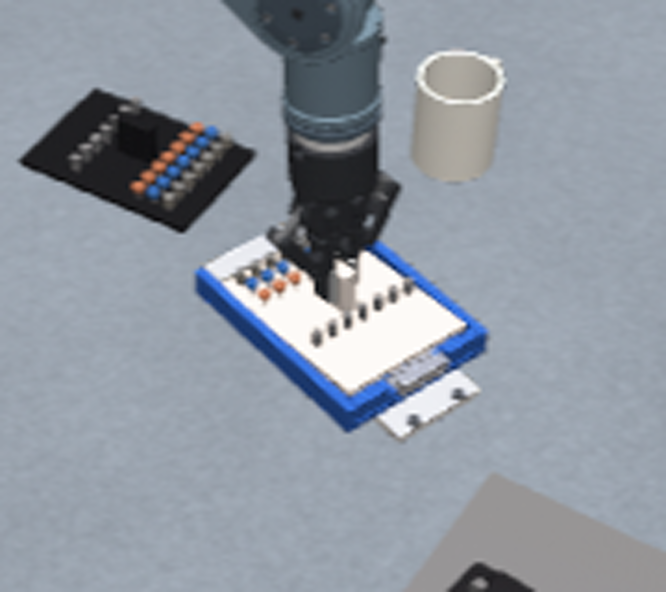

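The nose is under the lip and the tail sits inside the side walls above the catch. I'll continue until it rests on the ramp.

apply_moves([
  {"translation": [0.0002,0,0.001],"angular": [0,-0.01,0],"hand": 0},
  {"translation": [0.0002,0,0.001],"angular": [0,-0.01,0],"hand": 0},
  {"translation": [0.0002,0,0.001],"angular": [0,-0.01,0],"hand": 0},
  {"translation": [0,0,0],"angular": [0,0,0],"hand": 0},
])

```text
time_s: 14.12
eef_pos: [0.4951, 0.1826, 0.0399]
eef_rot: [0.006, 0.986, -0.166, 0.031]
wrist_force: [-4.4, -1.2, 8.9]
opening: 0.155
```

Run:
```python
from case import *
state()
```

```text
nose [-97.1   0.3   0.6] tail [92.5  0.3 12.4] tcp [-3.3  0.3 21.9] yaw -0.0002 tilt 0.0623 roll -0.0007
t 14.125 F case [-3.7 -2.6  8.9] T [-0.48 -0.23 -0.1 ] open 0.155
```

The tail now rests on the ramp: Fx −3.7 N, and Fz has risen by about 13 N. I'll release and retreat along the tool axis.

apply_moves([
  {"translation": [0,0,0],"angular": [0,0,0],"hand": 0.04},
  {"translation": [0,0,0],"angular": [0,0,0],"hand": 0.06},
  {"translation": [0,0,0],"angular": [0,0,0],"hand": 0.06},
  {"translation": [0,0,-0.02],"angular": [0,0,0],"hand": 0.06},
  {"translation": [0,0,-0.03],"angular": [0,0,0],"hand": 0.06},
  {"translation": [0,0,-0.03],"angular": [0,0,0],"hand": 0.06},
  {"translation": [0,0,0],"angular": [0,0,0],"hand": 0.0},
  {"translation": [0,0,0],"angular": [0,0,0],"hand": 0.0},
])

```text
time_s: 15.12
eef_pos: [0.4897, 0.1838, 0.1179]
eef_rot: [0.006, 0.986, -0.166, 0.03]
wrist_force: [0.5, 0.2, 0.1]
opening: 0.282
```

Run:
```python
from case import *
snap('wrist','w10');snap('scene','s10');state()
c=load('s10')['img'][90:250,220:400,::-1]; cv2.imwrite('pics/s10c.png',cv2.resize(c,None,fx=3.7,fy=3.7,interpolation=cv2.INTER_CUBIC))
```

```text
nose [-103.1   -0.5   78.2] tail [86.6 -0.6 89.6] tcp [-9.2 -0.5 99.2] yaw -0.0004 tilt 0.0600 roll -0.0023
t 15.225 F case [ 0.2 -0.6  0.4] T [ 0.03 -0.    0.  ] open 0.108
```

View pics/w10.png

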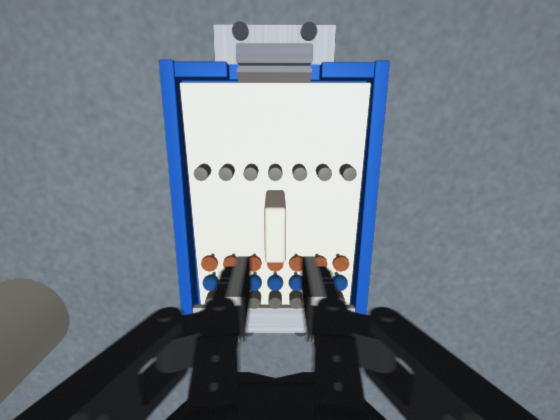

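View pics/s10c.png

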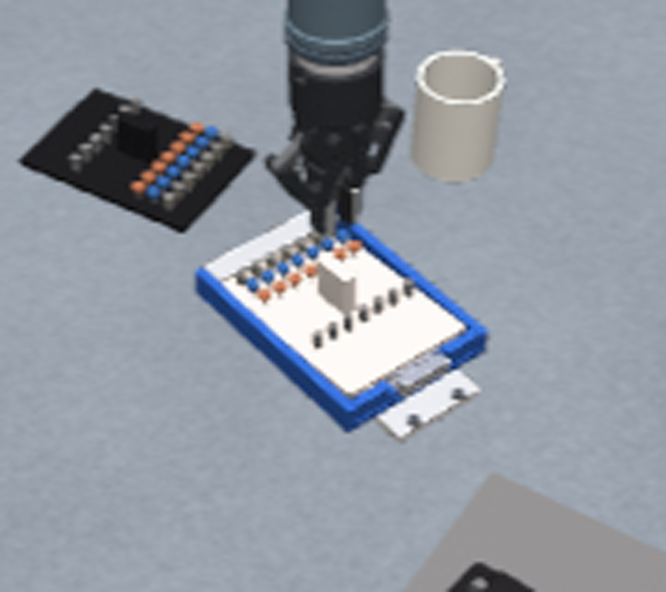

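The plate is centred and hooked under the lip at (245,310), with its tail on the catch ramp at (274,75). The fingers are closed. Next I'll hover over the press point.

```bash
cat >> case.py <<'E'
def tw(x,y,z): # case coords, z above floor
    w=R.from_euler('z',YAW).apply([x,y,z])+[*CC,.018]; return w
E
python3 - <<'E'
from case import *
rows(tw(.070,0,.04),Rt(YAW,0),5)
E
```

```text
[0.0151, -0.0001, 0.0128] [0.0005, -0.012, -0.0001]
[0.0152, -0.0001, 0.0126] [0.0005, -0.012, -0.0001]
[0.0154, -0.0001, 0.0124] [0.0005, -0.012, -0.0001]
[0.0155, -0.0001, 0.0122] [0.0005, -0.012, -0.0001]
[0.0157, -0.0001, 0.012] [0.0005, -0.012, -0.0001]
```

apply_moves([
  {"translation": [0.04,0,0],"angular": [0.001,-0.03,0],"hand": 0.0},
  {"translation": [0.038,0,0.002],"angular": [0.001,-0.03,0],"hand": 0.0},
  {"translation": [0,0,0.025],"angular": [0,0,0],"hand": 0.0},
  {"translation": [0,0,0.03],"angular": [0,0,0],"hand": 0.0},
  {"translation": [0,0,0],"angular": [0,0,0],"hand": 0.0},
  {"translation": [0,0,0],"angular": [0,0,0],"hand": 0.0},
])

```text
time_s: 15.98
eef_pos: [0.5641, 0.1584, 0.0655]
eef_rot: [-0.0, 0.986, -0.166, 0.001]
wrist_force: [0.4, 0.1, 0.5]
opening: -0.002
```

Run:
```python
from case import *
state()
rows(tw(.070,0,.025),Rt(YAW,0),1)
snap('wrist','w11')
```

```text
nose [-25.2   0.1  31.9] tail [164.8   0.   32.3] tcp [69.8  0.  47.5] yaw -0.0003 tilt 0.0019 roll 0.0007
t 15.975 F case [0.4 0.2 0.5] T [-0.   -0.04 -0.02] open -0.002
[0.0001, 0.0001, 0.0225] [-0.0007, -0.0019, -0.0003]
```

View pics/w11.png

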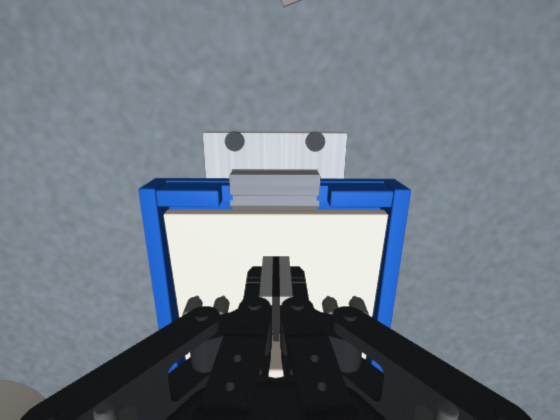

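The shut fingertips at (275,265) are over the bare tail area, and the catch is at (275,200). I'll descend to just above the plate, then press in small steps.

apply_moves([
  {"translation": [0,0,0.012],"angular": [0,0,0],"hand": 0.0},
  {"translation": [0,0,0.012],"angular": [0,0,0],"hand": 0.0},
  {"translation": [0,0,0.003],"angular": [0,0,0],"hand": 0.0},
  {"translation": [0,0,0.002],"angular": [0,0,0],"hand": 0.0},
  {"translation": [0,0,0.001],"angular": [0,0,0],"hand": 0.0},
  {"translation": [0,0,0],"angular": [0,0,0],"hand": 0.0},
])

```text
time_s: 16.77
eef_pos: [0.5637, 0.1584, 0.0365]
eef_rot: [-0.0, 0.986, -0.166, 0.001]
wrist_force: [-6.9, -1.4, 13.0]
opening: 0.001
```

Run:
```python
from case import *
state()
```

```text
nose [-25.6  -0.    3. ] tail [164.4  -0.    3.2] tcp [69.4 -0.  18.5] yaw -0.0000 tilt 0.0011 roll 0.0002
t 16.775 F case [-6.  -3.6 13. ] T [-0.52  0.98 -0.04] open 0.001
```

Contact at 18.5 mm with 13 N. Continuing to press down.

apply_moves([
  {"translation": [0,0,0.001],"angular": [0,0,0],"hand": 0.0},
  {"translation": [0,0,0.001],"angular": [0,0,0],"hand": 0.0},
  {"translation": [0,0,0.001],"angular": [0,0,0],"hand": 0.0},
  {"translation": [0,0,0],"angular": [0,0,0],"hand": 0.0},
])

```text
time_s: 17.27
eef_pos: [0.5639, 0.1583, 0.0321]
eef_rot: [-0.0, 0.986, -0.166, 0.001]
wrist_force: [0.3, 0.6, -0.3]
opening: -0.003
```

Run:
```python
from case import *
state()
```

```text
nose [-25.3  -0.   -1.5] tail [ 1.647e+02 -1.000e-01 -1.100e+00] tcp [69.7 -0.1 14.1] yaw -0.0004 tilt 0.0020 roll 0.0008
t 17.275 F case [ 0.1  0.7 -0.3] T [-0.04 -0.02 -0.02] open -0.003
```

The force vanished, so the tail has probably snapped down. I'll follow to the plate and press it home.

apply_moves([
  {"translation": [0,0,0.003],"angular": [0,0,0],"hand": 0.0},
  {"translation": [0,0,0.002],"angular": [0,0,0],"hand": 0.0},
  {"translation": [0,0,0.001],"angular": [0,0,0],"hand": 0.0},
  {"translation": [0,0,0.001],"angular": [0,0,0],"hand": 0.0},
  {"translation": [0,0,0.001],"angular": [0,0,0],"hand": 0.0},
  {"translation": [0,0,0],"angular": [0,0,0],"hand": 0.0},
])

```text
time_s: 18.02
eef_pos: [0.5639, 0.1583, 0.026]
eef_rot: [0.0, 0.986, -0.166, 0.001]
wrist_force: [-8.2, -1.4, 18.3]
opening: 0.003
```

Run:
```python
from case import *
state()
```

```text
nose [-25.3  -0.1  -7.5] tail [ 1.647e+02 -1.000e-01 -7.300e+00] tcp [69.6 -0.1  8. ] yaw -0.0001 tilt 0.0013 roll 0.0001
t 18.025 F case [-7.2 -4.  18.3] T [-0.73  1.23 -0.02] open 0.003
```

Contact at 8.0 mm above the floor, which is the plate's thickness, so it is lying flat. I'll press a little more to confirm it is hard, then retreat.

apply_moves([
  {"translation": [0,0,0.001],"angular": [0,0,0],"hand": 0.0},
  {"translation": [0,0,0.0005],"angular": [0,0,0],"hand": 0.0},
  {"translation": [0,0,0],"angular": [0,0,0],"hand": 0.0},
])

```text
time_s: 18.4
eef_pos: [0.5639, 0.1583, 0.0259]
eef_rot: [0.0, 0.986, -0.166, 0.001]
wrist_force: [-14.1, -3.2, 28.6]
opening: -0.002
```

apply_moves([
  {"translation": [0,0,-0.02],"angular": [0,0,0],"hand": 0.0},
  {"translation": [0,0,-0.04],"angular": [0,0,0],"hand": 0.0},
  {"translation": [-0.02,0,-0.04],"angular": [0,0,0],"hand": 0.0},
  {"translation": [-0.04,0,-0.04],"angular": [0,0,0],"hand": 0.0},
  {"translation": [-0.03,0,-0.02],"angular": [0,0,0],"hand": 0.0},
  {"translation": [0,0,0],"angular": [0,0,0],"hand": 0.0},
  {"translation": [0,0,0],"angular": [0,0,0],"hand": 0.0},
])

```text
time_s: 19.27
eef_pos: [0.4791, 0.1877, 0.1824]
eef_rot: [-0.0, 0.986, -0.166, 0.001]
wrist_force: [0.0, -0.6, -0.1]
opening: 0.001
```

Run:
```python
from case import *
snap('wrist','w12');snap('scene','s12');state()
c=load('s12')['img'][90:250,220:400,::-1]; cv2.imwrite('pics/s12c.png',cv2.resize(c,None,fx=3.7,fy=3.7,interpolation=cv2.INTER_CUBIC))
c=load('w12')['img'][:,:,::-1]; cv2.imwrite('pics/w12c.png',cv2.resize(c[20:260,150:400],None,fx=2.4,fy=2.4,interpolation=cv2.INTER_CUBIC))
```

```text
nose [-115.1   -0.3  148.2] tail [ 74.9  -0.5 148.4] tcp [-20.1  -0.4 163.7] yaw -0.0011 tilt 0.0011 roll 0.0002
t 19.375 F case [ 0.1 -0.5 -0.1] T [-0.01  0.04 -0.03] open 0.001
```

View pics/w12c.png

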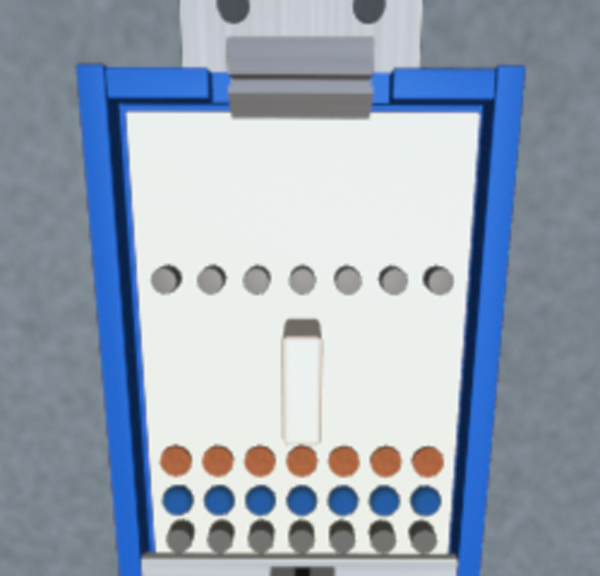

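View pics/s12.png

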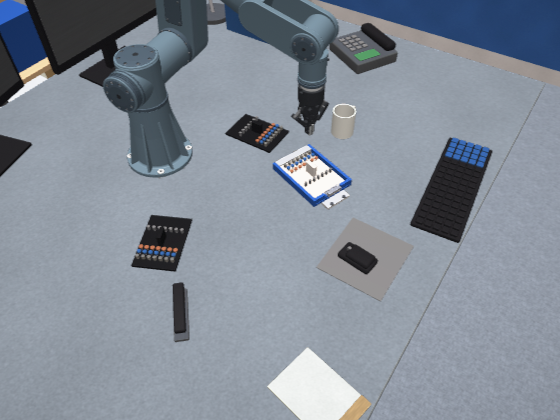

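The plate lies flat, with its nose under the lip (300,555) and the catch tip (300,118) overlapping its tail edge (y≈112). A numeric check of the catch tip and tail edge follows.

Run:
```python
from case import *
W=load('w12'); cf=R.from_euler('z',-YAW)
f=lambda uv,z:(cf.apply(unproj(W,np.array(uv)/2.4+[150,20]-.3,.018+z)-[*CC,.018])*1000).round(1)
print('catch tip',f([[232,117],[369,118]],.0095)); print('tail edge',f([[127,112],[480,112]],.008))
print(f([[139,553]],.008),'rib',f([[302,442],[302,336]],.05))
```

```text
catch tip [[ 91.2  25.    9.5]
 [ 90.8 -24.9   9.5]]
tail edge [[ 93.   63.4   8. ]
 [ 92.9 -65.5   8. ]]
[[-85.8  71.8   8. ]] rib [[-20.1  -0.5  50. ]
 [ 18.4  -0.5  50. ]]
```

Catch tip at 91 mm, which is its forward position (90.5). Plate tail edge at 93 mm, underneath it. Handing in.

```bash
python3 -c "
from bench import ctrl
print(ctrl.hand_in())"
```

```text
the job is handed in; nothing more can be done
None
```

The white insert plate is back in the blue case, lying flat with the catch closed over its tail edge. I handed the job in at about 19.4 s.

**What I did:** I gripped the plate by its rib and carried it over, tilted 0.2 rad. I lowered the nose until it touched the case floor (about 5 N), then slid it under the lip until it met the nose wall (about 8 N). I swung the tail down onto the catch ramp, let go, and pressed with shut fingers. The catch gave way at somewhere over 13 N. I then pressed once more to 28.6 N (vertical), the highest reading I saw, and backed away.

**Last checks:**
- **Flat:** while pressing, the fingertips stopped 8.0 mm above the case floor, which is the plate's thickness.
- **Catch:** the image puts its tip at about 91 mm from the case centre, fully forward (nominal 90.5). The plate's tail edge is at 93 mm, under the catch.
- **Clear of everything:** the wrist force was about zero after I backed away.
- **Bystanders:** the mug, mouse, stapler and both black look-alikes look unmoved in the final picture.

**Disagreements:** the nose touched floor and wall about 1 mm from where my model put them, within the 2 mm camera calibration. One sight line to the nose-end corner of the plate gave an implausible sideways value (71.8 mm). I think I picked a point partly hidden by the lip, and I didn't use it.

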